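# Find the key that opens the cash box

### The job

One of the three keys in the cork stand turns the lock of the cash box on the credenza, and it is not known which: try them one at a time, putting each key that will not turn back upright into the stand. Turn the lock clockwise a full quarter turn with the right key pushed fully home and leave that key in the lock, the others in the stand; then swing the box's stiff locking bar off the lid, all the way out to its stop. Leave the tumbler, vase, coin dish and car fob where they stand.

Things in the scene. Friction and masses are not known exactly. Their poses are not given: they have to be found in the camera images.
- key_round_bow (a point): The round-bowed one of three steel keys, blade down, bow up, alike either way round. Point: middle of the bow; z up, x along its width, y through its 10 mm thickness. Bow a disc 45 mm across, 45 mm high, on a shoulder bar 52 mm wide, 10 mm high, by which it hangs in a slot. Blade: 62 mm below the shoulder, 8 mm thick, 30 mm wide over its top 24 mm and at its teeth (whose height differs from key to key), else 10 mm. About 90 g.
- key_square_bow (a point): The square-bowed one of three steel keys, blade down, bow up, alike either way round. Point: middle of the bow; z up, x along its width, y through its 10 mm thickness. Bow a plate 44 mm wide, 45 mm high, on a shoulder bar 52 mm wide, 10 mm high, by which it hangs in a slot. Blade: 62 mm below the shoulder, 8 mm thick, 30 mm wide over its top 24 mm and at its teeth (whose height differs from key to key), else 10 mm. About 90 g.
- key_narrow_bow (a point): The narrow-bowed one of three steel keys, blade down, bow up, alike either way round. Point: middle of the bow; z up, x along its width, y through its 10 mm thickness. Bow a plate 26 mm wide, 45 mm high, on a shoulder bar 52 mm wide, 10 mm high, by which it hangs in a slot. Blade: 62 mm below the shoulder, 8 mm thick, 30 mm wide over its top 24 mm and at its teeth (whose height differs from key to key), else 10 mm. About 90 g.
- lock_mouth (a point): Centre of the top face of the brass lock plug, 70 mm above the credenza, in a round steel tower 80 mm across at the box's end nearest the robot. Key slot 35 x 11 mm, flared to 44 x 20 mm over its top 8 mm, long side along x, z up (axes turn with the plug). A key is fully home when its shoulder rests on this face, bow's middle 22 mm above the point. Its hidden inside, and so the right key, varies.
- lock (a joint): Turn of the plug: 0 locked, growing clockwise seen from above to its stop at 1.57 rad (open). Stays where left, friction 0.12 N m. With a wrong key fully home it jams at 0.2 to 0.4 rad; the right key goes on to 1.57. A key held 10 mm too high may turn it too, but that does not count: only a key fully home does.
- bar (a joint): Swing of the locking bar about its upright pivot at the box's end away from the lock: 0 along the lid, growing counter-clockwise seen from above (free end to the robot's right) to its stop at 1.57 rad. Held until the lock is turned, then stiff (0.35 N m) and stays where left. Aluminium, 22 mm wide, 10 mm thick, 187 mm long, top 63 mm above the credenza.
- bar_pin (a point): Top of the upright steel push pin on the bar: 16 mm in diameter, standing 40 mm above the bar (top 103 mm above the credenza), 105 mm from the pivot, and 105 mm from the lock's centre when the bar is shut. Moves with the bar.
- bar_hinge (a point): The bar's pivot axis, at bar height (58 mm); pivot head 28 mm across and 71 mm high. y runs along the box from the lock to the pivot, x to the side the bar swings to, z up. The grey box is fixed: 190 mm long, 120 mm wide, lid 50 mm high.
- stand: Fixed cork key stand, 210 x 50 x 70 mm; origin at the centre of its underside, x along its length, z up. Three upright slots 36 x 14 mm, 66 mm deep, flared to 45 x 23 mm over the top 12 mm, at x = -70, 0 and +70 mm, long side along x. A key is home with its shoulder on the stand's top: bow's middle 92 mm above the credenza.
- tumbler: Green glass tumbler, 76 mm across, 95 mm tall, loose; origin at the centre of its underside.
- vase: Slim white vase, 56 mm across, 130 mm tall, loose; origin at the centre of its underside.
- dish: Aluminium coin dish, 100 mm across, 22 mm tall, loose; origin at the centre of its underside.
- fob: Black plastic car fob lying flat, 40 x 75 x 15 mm, loose; origin at the centre of its underside.

How it is judged:
By the outcome, as a careful person would: the job done as asked, in the order asked, and still so for the second after the job is handed in, with the robot touching nothing.
It also fails if it takes over 72 s, if anything falls off the work surface, if the arm or the gripper's body presses on something with over 40 N, if the wrist force passes 120 N, or if a joint passes its speed limit or range.

### The arm

A 6-joint arm with a two-finger parallel gripper is mounted at the origin on the work surface. World frame = base frame: x ahead of the robot, y to its left, z up, the work surface at z = 0. Lengths are in mm, angles in rad, forces in N, time in s.
With the tool pointing down it reaches from about 275 to 1000 mm from the base axis. Payload 8.4 kg.
Tool frame: the origin (TCP) lies between the finger pads; the fingertips stand r.nose_length ahead of it and the grasp point (between the pads) lies 8 mm behind it (r.nose_length is the distance from the TCP to the fingertips, in mm); y points along the fingers, x is the direction in which the jaws open and shut, and the axes are right-handed (so a half turn about y gives the same grasp; the last joint's range is limited). The gripper opens to 85 mm and grips with 20 to 120 N. Pads are 22 mm wide; open, the fingers measure 114 mm over their backs; the gripper's body (76 mm by 85 mm) begins 54 mm behind the grasp point. The pads swing forward as they close: fully open they stand 13 mm farther back than shut.
Start: joints at [1.306, 0.353, 1.633, -0, 1.155, -0.002], TCP at [162.364, 603.544, 242.281] pointing down, gripper open.
Joint ranges: [-2.63, 2.63], [-0.92, 2.1], [0.06, 2.66], [-1.3, 4.44], [0, 2.69], [-3.02, 3.02]. Speed limits (rad/s): [2.22, 2.22, 2.79, 3.14, 3.14, 3.14].

### API

Orientations are given as [roll, pitch, yaw] about the fixed x, y, z axes, in that order (R = Rz(yaw) Ry(pitch) Rx(roll)).
In Python, from rig import r, cams, order gives the robot as it stands. The module is installed in compiled form; this text tells all that it offers.
- The arm moves only by the shell command python3 -m crank 'ROWS' [FORCE]. ROWS is JSON, a list of rows, each a list of 7 numbers: the turn, a rotation vector about the tool's x, y, z in degrees, then the shift along the tool's x, y, z in cm, then the opening, from -1 (shut) to 1 (fully open). A call has exactly 10 rows; each row shifts and turns the pose as measured when the row begins, along the tool's axes as they then stand; what a row does not reach is not made up. A row lasts 1/12 s, in which the tool goes at most 41.7 mm and 7.16 degrees, less where a joint would pass 70% of its speed; a pose out of reach is approached as far as the arm can. A call with a gripper value outside its range is refused whole. The fingers move at their own pace and stop on an object; FORCE is the grip in N (left out, the last holds). Time passes only in rows, so rows that do not move let the fingers close, or fill a call up. It gives the time, the measured TCP pose, the force and the opening at its end, in the units of the state.
- r.sense(): the state, without advancing time (a new reading comes with each control period).
- cams.grab_frame(name): name is "side" or "top" or "wrist"; returns the picture (420x560x3 uint8, blue, green, red); there is no depth.
- cams.camera_info(name): a dict with "intrinsics" (3x3 intrinsics, pixels), "view" (4x4, takes a point from world to camera coordinates); the wrist camera has in their place "hand_eye" (4x4, takes a point from camera to tool coordinates, whose origin is the TCP and whose axes are the tool frame's). Camera axes: x right, y up, looking along -z (the intrinsics and any distortion apply to the point x, -y, -z); pixel columns grow to the right and rows downward; lengths in mm; the calibration is good to about 2 mm. A picture is of the moment at which its call begins: read the wrist's pose just before it. camera_info takes no time and is no camera call.
- order.sign_off(): hands the job in, once; it reports no verdict.
The state is a dict: "clock": time; "qpos": joint angles; "qvel": joint speeds; "joint_efforts": joint torques, N m; "eef_pos": TCP position; "tcp_rot": TCP orientation; "contact_force": force on the tool from outside, world axes, zero at the start; "wrist_torque": the same for the moment, N m; "opening": opening from 0.0 (shut) to 1.0 (fully open).
Only numpy, scipy, OpenCV 4.12 (cv2) and the standard library are available. Lean on these libraries where they do the work, as an engineer would, in place of code of your own. Each camera call takes 0.05 s, during which the arm holds its last target.

## Working session

There is one attempt and no reset: what is moved stays moved. The work goes in short steps, Python scripts to look and compute and a shell command to move; the robot and the scene stay as the last step left them, time stands still between calls to the robot, and variables do not carry over. Pictures are saved under pics/ and viewed, and the job is handed in when it is done.

```bash
mkdir -p pics; ls; python3 - <<'E'
from rig import r,cams,order
import cv2
s=r.sense()
print({k:(v if not hasattr(v,'round') else v) for k,v in s.items()}, r.nose_length)
for n in ["side","top","wrist"]:
    im=cams.grab_frame(n); cv2.imwrite(f'pics/{n}0.png',im)
    print(n,cams.camera_info(n))
E
```

```text
pics
{'clock': 0.0, 'qpos': array([ 1.30558348e+00,  3.53661310e-01,  1.63414338e+00,  5.39642432e-06,
        1.15519379e+00, -2.37760243e-03]), 'qvel': array([-0.00050126, -0.00017843,  0.00127832,  0.00056285,  0.00026628,
       -0.00196933]), 'joint_efforts': array([ 5.81016120e-04, -6.05258131e+01, -3.42063439e+01,  6.94703772e-05,
        9.51899390e-03,  7.01110253e-05]), 'eef_pos': array([162.25019909, 603.09112752, 241.54949152]), 'tcp_rot': array([-1.57078805e+00,  1.40581850e-03,  1.30795890e+00]), 'contact_force': array([-0.05406999, -0.12409355,  0.14786234]), 'wrist_torque': array([0.0504377 , 0.0033124 , 0.01287109]), 'opening': 1.005746215398785} 11.0
side {'intrinsics': array([[393.31496523,   0.        , 278.18999101],
       [  0.        , 393.31496523, 210.0282909 ],
       [  0.        ,   0.        ,   1.        ]]), 'view': array([[ 9.18125227e-01, -3.95757698e-01, -2.05404880e-02,
        -4.95391596e+02],
       [ 2.93286387e-01,  6.43714342e-01,  7.06834451e-01,
        -2.66276960e+02],
       [-2.66512968e-01, -6.54986786e-01,  7.07080722e-01,
        -6.
[... 455 characters left out ...]
      [-2.15821118e-01,  1.95348922e-02,  9.76237488e-01,
        -6.27147103e+02],
       [ 0.00000000e+00,  0.00000000e+00,  0.00000000e+00,
         1.00000000e+00]])}
wrist {'intrinsics': array([[349.87585688,   0.        , 281.48350726],
       [  0.        , 349.87585688, 208.26173868],
       [  0.        ,   0.        ,   1.        ]]), 'hand_eye': array([[ 9.99999232e-01, -9.50162771e-04,  7.95568546e-04,
         6.11667766e-02],
       [ 1.02283083e-03,  2.70364758e-01, -9.62757421e-01,
        -1.32776962e+02],
       [ 6.99682561e-04,  9.62757495e-01,  2.70365522e-01,
         6.75265355e+01],
       [ 0.00000000e+00,  0.00000000e+00,  0.00000000e+00,
         1.00000000e+00]])}
```

View pics/side0.png

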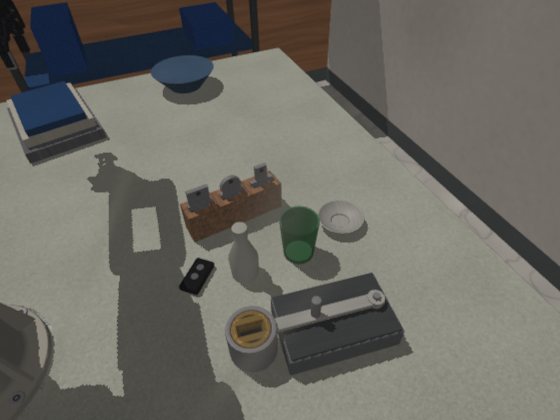

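View pics/top0.png

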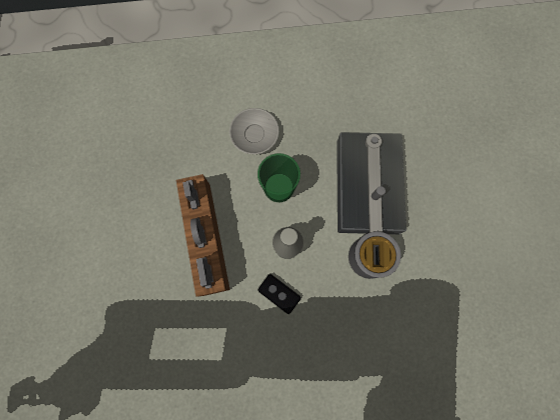

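View pics/wrist0.png

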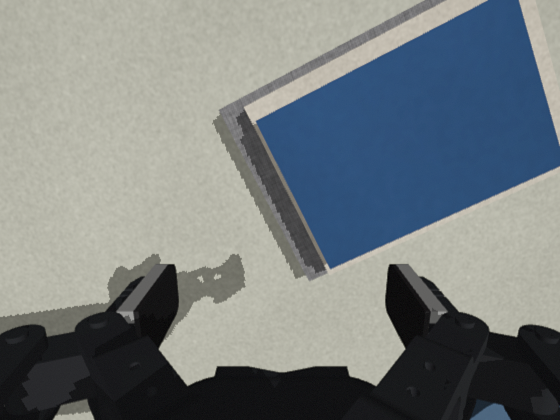

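```bash
cat > h.py <<'E'
import numpy as np,cv2
from rig import r,cams
def cast(name,px,z):
    c=cams.camera_info(name);K=np.array(c['intrinsics']);V=np.array(c['view'])
    R=V[:3,:3];t=V[:3,3];o=-R.T@t
    d=np.linalg.inv(K)@np.array([px[0],px[1],1.]);d=R.T@np.array([d[0],-d[1],-d[2]])
    return o+d*(z-o[2])/d[2]
def proj(name,p):
    c=cams.camera_info(name);K=np.array(c['intrinsics']);V=np.array(c['view'])
    q=V[:3,:3]@np.array(p,float)+V[:3,3];q=K@np.array([q[0],-q[1],-q[2]]);return q[:2]/q[2]
def rpy(a):
    from scipy.spatial.transform import Rotation as Ro
    return Ro.from_euler('xyz',a).as_matrix()
def wray(px,s):
    c=cams.camera_info('wrist');K=np.array(c['intrinsics']);H=np.array(c['hand_eye'])
    R=rpy(s['tcp_rot']);o=R@H[:3,3]+np.array(s['eef_pos'])
    d=np.linalg.inv(K)@np.array([px[0],px[1],1.]);d=R@H[:3,:3]@np.array([d[0],-d[1],-d[2]])
    return o,d
def wcast(px,z,s):
    o,d=wray(px,s);return o+d*(z-o[2])/d[2]
def crop(im,x0,y0,x1,y1,f,fn):
    cv2.imwrite(fn,cv2.resize(im[y0:y1,x0:x1],None,fx=f,fy=f,interpolation=cv2.INTER_CUBIC))
E
python3 - <<'E'
from h import *
t=cv2.imread('pics/top0.png');s=cv2.imread('pics/side0.png')
crop(t,165,165,295,315,4,'pics/t_st.png')
crop(t,325,120,425,290,3.5,'pics/t_box.png')
crop(s,170,140,370,290,4,'pics/s_st.png')
hsv=cv2.cvtColor(t,cv2.COLOR_BGR2HSV)
m=cv2.inRange(hsv,(8,150,90),(30,255,255))
m2=m.copy();m2[:,:330]=0
cs,_=cv2.findContours(m2,0,1);c=max(cs,key=cv2.contourArea);e=cv2.minEnclosingCircle(c);print('plug',e,cv2.contourArea(c),cast('top',e[0],70))
c2=cv2.fitEllipse(c);print(c2,cast('top',c2[0],70))
hsv=cv2.cvtColor(s,cv2.COLOR_BGR2HSV)
m=cv2.inRange(hsv,(8,150,90),(30,255,255));m[:300]=0
cs,_=cv2.findContours(m,0,1);c=max(cs,key=cv2.contourArea);c2=cv2.fitEllipse(c);print(c2,cast('side',c2[0],70))
E
```

```text
plug ((377.2843017578125, 254.28431701660156), 18.203880310058594) 930.0 [ 431.61144695 -141.88488764   70.        ]
((377.3922119140625, 254.17550659179688), (33.39715576171875, 35.54541015625), 140.49676513671875) [ 431.77510312 -142.10054316   70.        ]Traceback (most recent call last):
  File "<stdin>", line 13, in <module>
ValueError: max() iterable argument is empty
```

View pics/t_st.png

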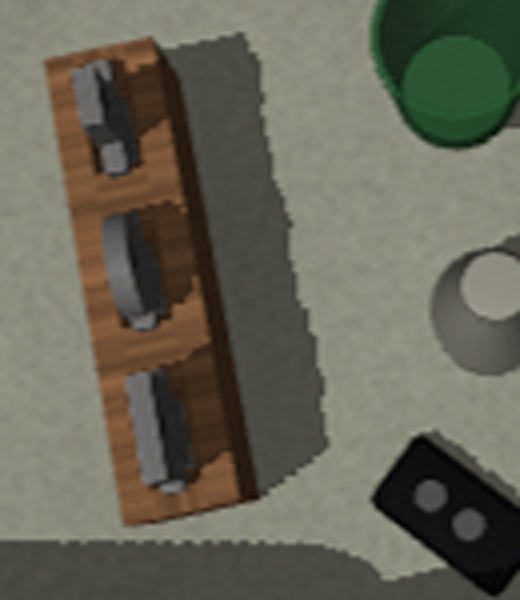

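View pics/t_box.png

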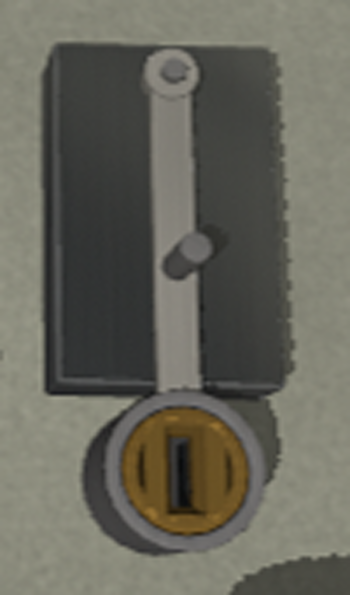

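View pics/s_st.png

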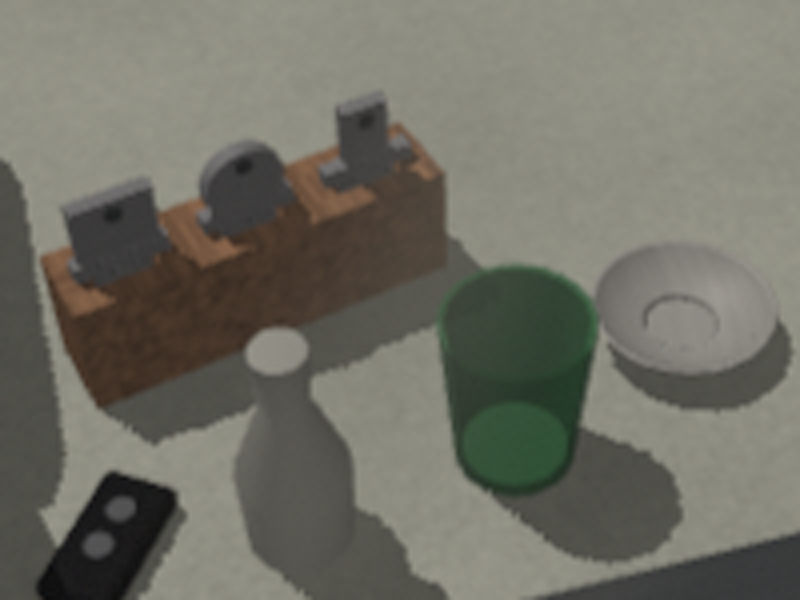

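```bash
python3 - <<'E'
from h import *
np.set_printoptions(precision=1,suppress=True)
t=cv2.imread('pics/top0.png');s=cv2.imread('pics/side0.png')
T=lambda x,y:(165+x/4-.375,165+y/4-.375)
C={k:cast('top',T(*v),70)[:2] for k,v in dict(TL=(45,60),TR=(152,38),BL=(123,526),BR=(238,502)).items()}
for k,v in C.items():print(k,v)
print('len',np.linalg.norm(C['TL']-C['BL']),'wid',np.linalg.norm(C['TL']-C['TR']),'ctr',sum(C.values())/4,
 'ang L',np.degrees(np.arctan2(*(C['TL']-C['BL'])[::-1])),'ang R',np.degrees(np.arctan2(*(C['TR']-C['BR'])[::-1])))
S=lambda x,y:(170+x/4-.375,140+y/4-.375)
D={k:cast('side',S(*v),70)[:2] for k,v in dict(BL=(43,257),TL=(400,126),TR=(446,172),BR=(78,322)).items()}
for k,v in D.items():print('side',k,v)
B=lambda x,y:(325+x/3.5-.36,120+y/3.5-.36)
print('hinge',cast('top',B(173,70),71),'pin',cast('top',B(197,246),103),'slot ends',cast('top',B(180,437),62),cast('top',B(182,513),62))
hsv=cv2.cvtColor(s,cv2.COLOR_BGR2HSV)
print(hsv[318:330:4,240:265:4])
m=cv2.inRange(hsv,(8,100,50),(30,255,255));m[:300]=0
cs,_=cv2.findContours(m,0,1);c=max(cs,key=cv2.contourArea);c=cv2.convexHull(c);c2=cv2.fitEllipse(c);print(c2,cast('side',c2[0],70))
crop(s,210,260,410,380,4,'pics/s_box.png')
# key bow tops in top view: bow middle height 92, top 114.5
for n,a in dict(sq=((128,375),(162,368)),rd=((110,218),(132,212)),na=((78,68),(105,62))).items(): pass
E
```

```text
TL [604.1 196.4]
TR [609.  147.7]
BL [396.2 174.4]
BR [400.7 125.4]
len 209.05581637112869 wid 48.93680900234941 ctr [502.5 161. ] ang L 6.044844162209633 ang R 6.120399970254281
side BL [398.8 174.6]
side TL [604.6 195.3]
side TR [612.3 149.1]
side BR [403.8 122.1]
hinge [ 639.5 -170.7   71. ] pin [ 536.4 -157.5  103. ] slot ends [ 449.2 -144.7   62. ] [ 411.9 -139.5   62. ]
[[[ 18 124 107]
  [ 19 123 102]
  [ 19 128 112]
  [ 19 125 112]
  [ 18 129 111]
  [ 19 129 111]
  [ 18 131 125]]

 [[ 19 126 111]
  [ 19 126 111]
  [ 18 126 101]
  [ 18 120  81]
  [ 18 116  68]
  [ 18 126  73]
  [ 19 128 106]]

 [[ 18 115  73]
  [ 17 117  72]
  [ 19 115  73]
  [ 19 122  71]
  [ 18 116  66]
  [ 18 105  63]
  [ 19 122  98]]]
((250.14767456054688, 328.761962890625), (35.84703063964844, 40.38751220703125), 67.09931945800781) [ 432.4 -143.4   70. ]
```

View pics/s_box.png

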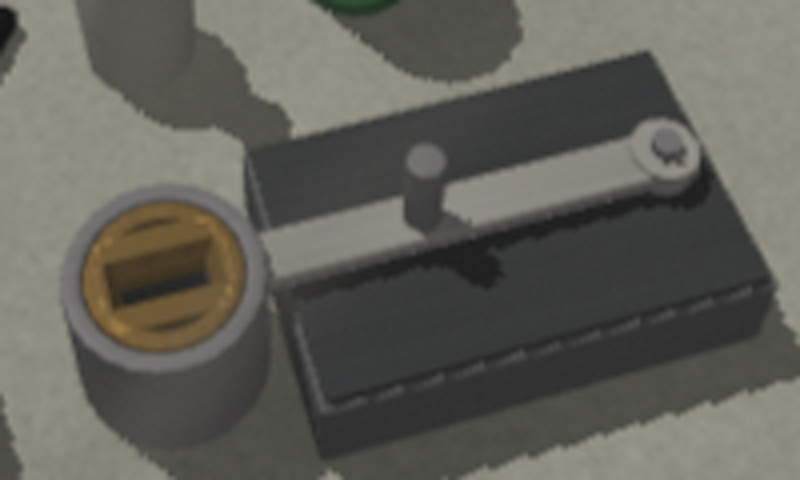

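```bash
cat >> h.py <<'E'
def goto(x,y,z,yawdeg):
    s=r.sense();R=rpy(s['tcp_rot']);p=np.array(s['eef_pos'])
    d=R.T@(np.array([x,y,z])-p)/10
    yaw=np.degrees(np.arctan2(R[1,0],R[0,0]));dy=(yawdeg-yaw+180)%360-180
    Rt=rpy([-np.pi/2,0,np.radians(yawdeg)])
    from scipy.spatial.transform import Rotation as Ro
    rv=np.degrees(Ro.from_matrix(R.T@Rt).as_rotvec())
    print('t %.2f pos'%s['clock'],p.round(1),'yaw %.1f'%yaw,'open %.3f'%s['opening'],'F',np.round(s['contact_force'],1),'T',np.round(s['wrist_torque'],2))
    print('  need shift cm now-axes',d.round(2),' final-axes',(Rt.T@(np.array([x,y,z])-p)/10).round(2),'rotvec',rv.round(1))
E
python3 -m crank '[[0,-7,0,0,0,0,-0.2],[0,-7,0,0,0,0,-0.2],[0,-7,0,0,0,0,-0.2],[0,0,0,-3.6,0,-1.7,-0.2],[0,0,0,-3.6,0,-1.7,-0.2],[0,0,0,-3.6,0,-1.7,-0.2],[0,0,0,-3.6,0,-1.7,-0.2],[0,0,0,-3.6,0,-1.7,-0.2],[0,0,0,-3.6,0,-1.7,-0.2],[0,0,0,-3.6,0,-1.7,-0.2]]' 70
python3 -c "
from h import *
goto(434,153.3,240,96.1)"
```

```text
clock: 0.98
eef_pos: [310.6, 363.1, 238.3]
tcp_rot: [-1.568, 0.001, 1.701]
contact_force: [0.7, 0.3, 0.7]
opening: 0.402
t 0.98 pos [310.6 363.1 238.3] yaw 97.4 open 0.402 F [0.7 0.3 0.7] T [ 0.04 -0.03 -0.01]
  need shift cm now-axes [-22.41  -0.16  -9.52]  final-axes [-22.18  -0.17 -10.04] rotvec [-0.1  1.3 -0.1]
```

```bash

python3 -m crank '[[0,1.3,0,-3.7,0,-1.6,-0.2],[0,0,0,-3.7,0,-1.7,-0.2],[0,0,0,-3.7,0,-1.7,-0.2],[0,0,0,-3.7,0,-1.7,-0.2],[0,0,0,-3.7,0,-1.7,-0.2],[0,0,0,-2,0,-0.8,-0.2],[0,0,0,0,0,0,-0.2],[0,0,0,0,0,0,-0.2],[0,0,0,0,0,0,-0.2],[0,0,0,0,0,0,-0.2]]' 70
python3 - <<'E'
from h import *
goto(434,153.3,240,96.1)
s=r.sense()
im=cams.grab_frame('wrist');cv2.imwrite('pics/w1.png',im)
E
```

```text
clock: 1.82
eef_pos: [427.8, 156.8, 238.4]
tcp_rot: [-1.57, 0.002, 1.67]
contact_force: [-0.6, -0.1, -0.0]
opening: 0.398
t 1.82 pos [427.8 156.8 238.4] yaw 95.7 open 0.398 F [-0.6 -0.1 -0. ] T [-0.   -0.   -0.06]
  need shift cm now-axes [-0.41 -0.16 -0.58]  final-axes [-0.41 -0.16 -0.58] rotvec [-0.1 -0.4 -0.1]
```

View pics/w1.png

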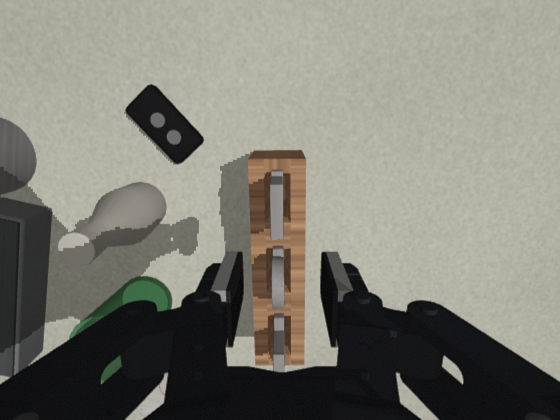

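```bash
python3 - <<'E'
from h import *
np.set_printoptions(precision=1,suppress=True)
s=r.sense();im=cv2.imread('pics/w1.png')
crop(im,235,140,320,290,4,'pics/w1c.png')
for p in [(249,159),(305,159),(277,159)]: print('stand near',wcast(p,70,s))
for p in [(249,159),(249,250),(305,159),(305,250)]: print(p,wcast(p,70,s))
E
```

```text
stand near [403.5 125.5  70. ]
stand near [398.6 173.4  70. ]
stand near [401.  149.5  70. ]
(249, 159) [403.5 125.5  70. ]
(249, 250) [487.3 131.9  70. ]
(305, 159) [398.6 173.4  70. ]
(305, 250) [482.  183.4  70. ]
```

View pics/w1c.png

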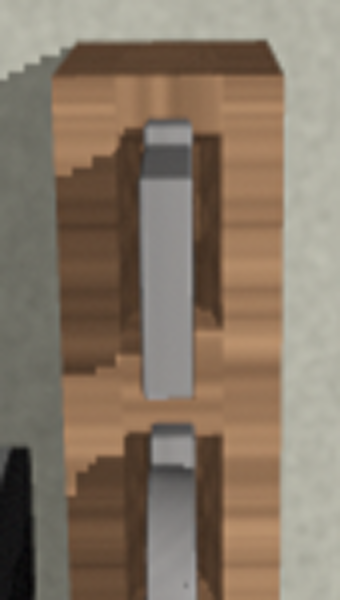

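```bash
python3 - <<'E'
from h import *
np.set_printoptions(precision=1,suppress=True)
s=r.sense()
for p in [(235+167/4-.4,140+175/4-.4),(235+167/4-.4,140+398/4-.4)]: print('bow ends',wcast(p,114.5,s))
a=wcast((235+167/4-.4,140+286.5/4-.4),114.5,s);print(a)
goto(435,153.2,88,96.1)
E
```

```text
bow ends [413.2 150.9 114.5]
bow ends [457.3 155.2 114.5]
[434.8 153.  114.5]
t 1.87 pos [427.7 157.  238.4] yaw 95.7 open 0.400 F [-0.2  0.   0.2] T [ 0.  -0.1  0. ]
  need shift cm now-axes [-0.4 15.  -0.7]  final-axes [-0.5 15.  -0.7] rotvec [-0.1 -0.4 -0.1]
```

```bash

python3 -m crank '[[0,-0.4,0,-0.4,3,-0.7,-0.2],[0,0,0,0,3.5,0,-0.2],[0,0,0,0,3.5,0,-0.2],[0,0,0,0,2.5,0,-0.2],[0,0,0,0,1.6,0,-0.2],[0,0,0,0,0.8,0,-0.2],[0,0,0,0,0,0,-0.2],[0,0,0,0,0,0,-0.2],[0,0,0,0,0,0,-0.2],[0,0,0,0,0,0,-0.2]]' 70
python3 -c "
from h import *
goto(435,153.2,88,96.1)"
```

```text
clock: 2.7
eef_pos: [435.8, 163.7, 87.7]
tcp_rot: [-1.578, -0.001, 1.693]
contact_force: [-0.5, -0.3, -0.0]
opening: 0.398
t 2.70 pos [435.8 163.7  87.7] yaw 97.0 open 0.398 F [-0.5 -0.3 -0. ] T [0.01 0.02 0.02]
  need shift cm now-axes [-1.04 -0.03  0.2 ]  final-axes [-1.04 -0.03  0.19] rotvec [0.4 0.9 0.1]
```

```bash

python3 -m crank '[[0.4,0.9,0,-1.0,0,0.2,-0.2],[0,0,0,0,0,0,-0.2],[0,0,0,0,0,0,-0.2],[0,0,0,0,0,0,-0.2],[0,0,0,0,0,0,-0.2],[0,0,0,0,0,0,-0.2],[0,0,0,0,0,0,-0.2],[0,0,0,0,0,0,-0.2],[0,0,0,0,0,0,-0.2],[0,0,0,0,0,0,-0.2]]' 70
python3 -c "
from h import *
goto(435,153.2,88,96.1)"
```

```text
clock: 3.53
eef_pos: [437.5, 153.0, 91.4]
tcp_rot: [-1.577, -0.003, 1.675]
contact_force: [0.2, -0.0, -0.7]
opening: 0.404
t 3.53 pos [437.5 153.   91.4] yaw 96.0 open 0.404 F [ 0.2 -0.  -0.7] T [ 0.02  0.03 -0.05]
  need shift cm now-axes [0.05 0.34 0.25]  final-axes [0.05 0.34 0.25] rotvec [ 0.4 -0.2  0.2]
```

```bash

python3 -m crank '[[0.4,0,0.2,0.1,0.3,0.25,-1],[0,0,0,0,0,0,-1],[0,0,0,0,0,0,-1],[0,0,0,0,0,0,-1],[0,0,0,0,0,0,-1],[0,0,0,0,0,0,-1],[0,0,0,0,0,0,-1],[0,0,0,0,0,0,-1],[0,0,0,0,0,0,-1],[0,0,0,0,0,0,-1]]' 70
python3 -c "
from h import *
goto(435,153.2,230,96.1)"
```

```text
clock: 4.37
eef_pos: [434.7, 153.9, 88.3]
tcp_rot: [-1.57, 0.002, 1.675]
contact_force: [0.6, -0.0, 1.0]
opening: 0.108
t 4.37 pos [434.7 153.9  88.3] yaw 96.0 open 0.108 F [ 0.6 -0.   1. ] T [-0.07  0.08  0.02]
  need shift cm now-axes [ -0.09 -14.17  -0.  ]  final-axes [ -0.07 -14.17  -0.02] rotvec [-0.1 -0.1 -0.1]
```

```bash

python3 -m crank '[[0,0,0,0,-2,0,-1],[0,0,0,0,-3.5,0,-1],[0,0,0,0,-3.5,0,-1],[0,0,0,0,-3,0,-1],[0,0,0,-2,-2,0,-1],[0,3,0,-4,0,0,-1],[0,3,0,-4,0,0,-1],[0,3,0,-4,0,0,-1],[0,3,0,-4,0,0,-1],[0,2,0,-4,0,0,-1]]' 70
python3 -c "
from h import *
goto(432,-142.4,230,82.2)"
```

```text
clock: 5.2
eef_pos: [437.8, -67.2, 235.4]
tcp_rot: [-1.573, 0.001, 1.432]
contact_force: [1.0, -0.3, -0.6]
opening: 0.111
t 5.20 pos [437.8 -67.2 235.4] yaw 82.1 open 0.111 F [ 1.  -0.3 -0.6] T [ 0.02 -0.    0.01]
  need shift cm now-axes [-7.53  0.55 -0.46]  final-axes [-7.53  0.54 -0.45] rotvec [ 0.1 -0.1 -0.1]
```

```bash

python3 -m crank '[[0,0,0,-3.5,0.5,-0.4,-1],[0,0,0,-3,0,0,-1],[0,0,0,-1.5,0,0,-1],[0,0,0,0,0,0,-1],[0,0,0,0,0,0,-1],[0,0,0,0,0,0,-1],[0,0,0,0,0,0,-1],[0,0,0,0,0,0,-1],[0,0,0,0,0,0,-1],[0,0,0,0,0,0,-1]]' 70
python3 - <<'E'
from h import *
np.set_printoptions(precision=1,suppress=True)
goto(432,-142.4,230,82.2)
s=r.sense()
im=cams.grab_frame('wrist');cv2.imwrite('pics/w2.png',im)
t=cams.grab_frame('top');cv2.imwrite('pics/t2.png',t)
hsv=cv2.cvtColor(im,cv2.COLOR_BGR2HSV);m=cv2.inRange(hsv,(8,100,50),(30,255,255))
cs,_=cv2.findContours(m,0,1)
for c in sorted(cs,key=cv2.contourArea)[-2:]:
    c2=cv2.fitEllipse(cv2.convexHull(c));print(c2,cv2.contourArea(c),wcast(c2[0],70,s))
E
```

```text
clock: 6.03
eef_pos: [428.2, -153.5, 229.5]
tcp_rot: [-1.572, 0.001, 1.426]
contact_force: [0.1, 0.1, -1.1]
opening: 0.109
t 6.03 pos [ 428.2 -153.5  229.5] yaw 81.7 open 0.109 F [ 0.1  0.1 -1.1] T [-0. -0. -0.]
  need shift cm now-axes [ 1.1 -0.1 -0.2]  final-axes [ 1.1 -0.1 -0.2] rotvec [ 0.1 -0.5 -0. ]
((546.0657958984375, 14.80816650390625), (9.697258949279785, 189.23687744140625), 0.0) 117.0 [322.  62.  70.]
((294.46124267578125, 195.8469696044922), (70.33491516113281, 72.3635482788086), 81.72374725341797) 2899.5 [ 433.3 -143.4   70. ]
```

View pics/w2.png

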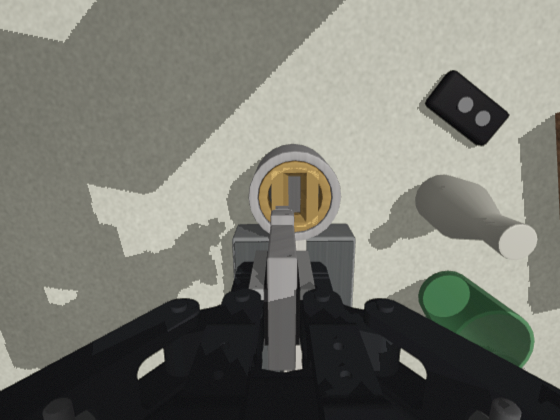

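```bash

python3 -m crank '[[0,-0.5,0,1.0,0.5,-0.2,-1],[0,0,0,0,2,0,-1],[0,0,0,0,2,0,-1],[0,0,0,0,1.5,0,-1],[0,0,0,0,0.5,0,-1],[0,0,0,0,0,0,-1],[0,0,0,0,0,0,-1],[0,0,0,0,0,0,-1],[0,0,0,0,0,0,-1],[0,0,0,0,0,0,-1]]' 70
python3 - <<'E'
from h import *
goto(432.5,-142.9,88,82.2)
E
```

```text
clock: 6.97
eef_pos: [435.3, -140.3, 164.1]
tcp_rot: [-1.578, 0.001, 1.438]
contact_force: [0.9, 0.4, -1.1]
opening: 0.105
t 6.97 pos [ 435.3 -140.3  164.1] yaw 82.4 open 0.105 F [ 0.9  0.4 -1.1] T [ 0.    0.05 -0.04]
  need shift cm now-axes [-0.28  7.61  0.29]  final-axes [-0.29  7.61  0.24] rotvec [ 0.4  0.2 -0.1]
```

```bash

python3 -m crank '[[0.4,0.2,0,-0.3,0,0.25,-1],[0,0,0,0,0,0,-1],[0,0,0,0,1,0,-1],[0,0,0,0,1,0,-1],[0,0,0,0,0.6,0,-1],[0,0,0,0,0,0,-1],[0,0,0,0,0,0,-1],[0,0,0,0,0,0,-1],[0,0,0,0,0,0,-1],[0,0,0,0,0,0,-1]]' 70
python3 - <<'E'
from h import *
goto(432.5,-142.9,88,82.2)
E
```

```text
clock: 7.8
eef_pos: [432.5, -143.7, 136.1]
tcp_rot: [-1.572, 0.001, 1.433]
contact_force: [0.1, 0.1, -1.2]
opening: 0.11
t 7.80 pos [ 432.5 -143.7  136.1] yaw 82.1 open 0.110 F [ 0.1  0.1 -1.2] T [-0.04 -0.01 -0.03]
  need shift cm now-axes [0.09 4.81 0.01]  final-axes [0.08 4.81 0.01] rotvec [ 0.  -0.1 -0.1]
```

```bash

python3 -m crank '[[0,0,0,0.05,1,0,-1],[0,0,0,0,1,0,-1],[0,0,0,0,1,0,-1],[0,0,0,0,0.8,0,-1],[0,0,0,0,0.5,0,-1],[0,0,0,0,0.4,0,-1],[0,0,0,0,0.4,0,-1],[0,0,0,0,0.4,0,-1],[0,0,0,0,0.3,0,-1],[0,0,0,0,0.3,0,-1]]' 70
python3 - <<'E'
from h import *
goto(432.5,-142.9,88,82.2)
E
```

```text
clock: 8.63
eef_pos: [435.7, -143.7, 86.1]
tcp_rot: [-1.576, 0.001, 1.433]
contact_force: [-15.6, 5.1, 54.3]
opening: 0.107
t 8.63 pos [ 435.7 -143.7   86.1] yaw 82.1 open 0.107 F [-15.6   5.1  54.3] T [0.76 2.46 0.  ]
  need shift cm now-axes [ 0.04 -0.19  0.33]  final-axes [ 0.04 -0.19  0.33] rotvec [ 0.3 -0.1 -0.1]
```

```bash

python3 -m crank '[[0.3,0,0,0.05,-0.1,0.3,-1],[0,0,0,0,0,0,-1],[0,3,0,0,0.1,0,-1],[0,4,0,0,0.1,0,-1],[0,4,0,0,0.1,0,-1],[0,4,0,0,0.1,0,-1],[0,4,0,0,0.1,0,-1],[0,4,0,0,0.1,0,-1],[0,4,0,0,0.1,0,-1],[0,4,0,0,0.1,0,-1]]' 90
python3 - <<'E'
from h import *
goto(432.5,-142.9,88,82.2)
E
```

```text
clock: 9.47
eef_pos: [434.5, -143.7, 86.5]
tcp_rot: [-1.576, 0.004, 0.887]
contact_force: [-7.4, 7.3, 29.5]
opening: 0.106
t 9.47 pos [ 434.5 -143.7   86.5] yaw 50.8 open 0.106 F [-7.4  7.3 29.5] T [0.78 0.88 3.71]
  need shift cm now-axes [-0.07 -0.15  0.2 ]  final-axes [ 0.05 -0.15  0.21] rotvec [  0.2 -31.4  -0.3]
```

```bash

python3 - <<'E'
from h import *
im=cams.grab_frame('side');crop(im,190,220,390,370,4,'pics/s3.png')
im=cams.grab_frame('top');crop(im,300,170,440,300,4,'pics/t3.png')
goto(432.5,-142.9,88,82.2)
E
```

```text
t 9.57 pos [ 434.5 -143.7   86.5] yaw 50.9 open 0.108 F [-8.1  5.5 28.1] T [0.58 0.88 3.18]
  need shift cm now-axes [-0.07 -0.15  0.2 ]  final-axes [ 0.05 -0.15  0.21] rotvec [  0.2 -31.3  -0.3]
```

View pics/s3.png

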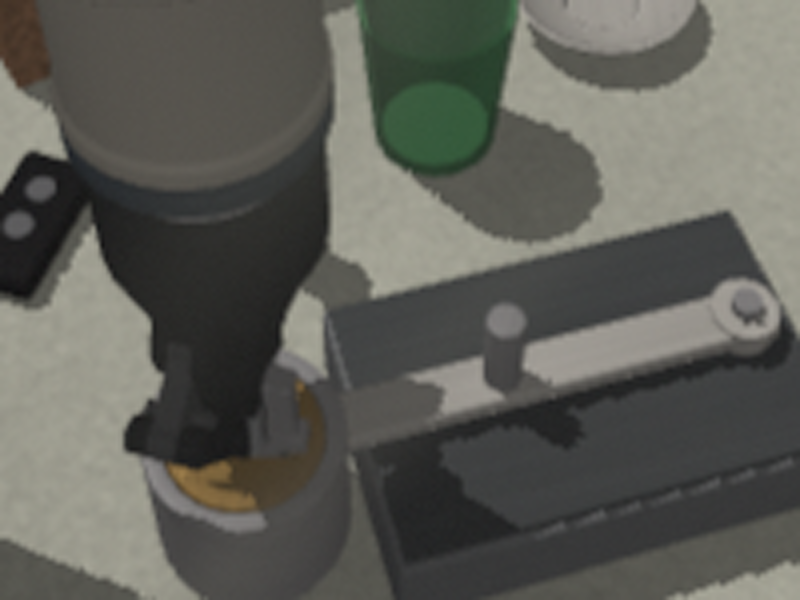

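View pics/t3.png

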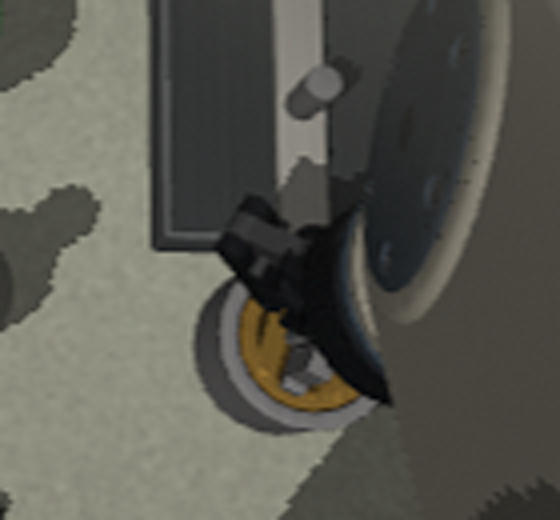

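```bash

python3 -m crank '[[0,-5,0,0,-0.1,0.2,-1],[0,-5,0,0,-0.05,0,-1],[0,-5,0,0,0,0,-1],[0,-5,0,0,0,0,-1],[0,-5,0,0,0,0,-1],[0,-4,0,0,0,0,-1],[0,-2,0,0,0,0,-1],[0,0,0,0,0,0,-1],[0,0,0,0,0,0,-1],[0,0,0,0,0,0,-1]]' 90
python3 - <<'E'
from h import *
goto(432.5,-142.9,88,82.2)
E
```

```text
clock: 10.4
eef_pos: [434.0, -143.2, 87.0]
tcp_rot: [-1.574, 0.009, 1.464]
contact_force: [-3.6, 0.4, 9.9]
opening: 0.105
t 10.40 pos [ 434.  -143.2   87. ] yaw 83.9 open 0.105 F [-3.6  0.4  9.9] T [ 0.1   0.23 -0.06]
  need shift cm now-axes [ 0.02 -0.1   0.15]  final-axes [ 0.01 -0.1   0.15] rotvec [ 0.2  1.7 -0.5]
```

```bash

python3 -m crank '[[0,0,0,0,-1,0.1,-1],[0,0,0,0,-2,0,-1],[0,0,0,0,-2.5,0,-1],[0,0,0,0,-3,0,-1],[0,0,0,0,-3,0,-1],[0,0,0,0,-2,0,-1],[0,0,0,0,0,0,-1],[0,0,0,0,0,0,-1],[0,0,0,0,0,0,-1],[0,0,0,0,0,0,-1]]' 90
python3 - <<'E'
from h import *
s=r.sense()
im=cams.grab_frame('wrist');cv2.imwrite('pics/w4.png',im)
goto(435,153,230,96.1)
E
```

```text
clock: 11.23
eef_pos: [432.9, -141.8, 226.4]
tcp_rot: [-1.575, 0.008, 1.464]
contact_force: [0.4, -0.1, -1.6]
opening: 0.104
t 11.28 pos [ 432.7 -141.8  226.1] yaw 83.9 open 0.105 F [-0.1  0.4 -0.9] T [ 0.03 -0.04 -0.  ]
  need shift cm now-axes [29.33 -0.64  2.92]  final-axes [29.29 -0.39 -3.36] rotvec [  0.1 -12.2  -0.5]
```

View pics/w4.png

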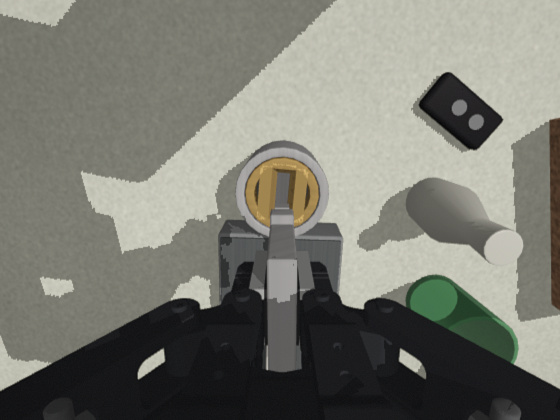

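```bash

python3 -m crank '[[0,-2,0,2.5,-0.2,0,-1],[0,-2,0,4,-0.2,0,-1],[0,-2,0,4,0,0,-1],[0,-2,0,4,0,0,-1],[0,-2,0,4,0,0,-1],[0,-2,0,4,0,0,-1],[0,0,0,3.7,0,0,-1],[0,0,0,2,0,0,-1],[0,0,0,0,0,0,-1],[0,0,0,0,0,0,-1]]' 90
python3 - <<'E'
from h import *
goto(435,153,160,96.1)
E
```

```text
clock: 12.12
eef_pos: [423.7, 150.4, 216.1]
tcp_rot: [-1.555, 0.01, 1.68]
contact_force: [0.2, -0.0, -0.9]
opening: 0.103
t 12.12 pos [423.7 150.4 216.1] yaw 96.2 open 0.103 F [ 0.2 -0.  -0.9] T [-0.01 -0.02 -0.05]
  need shift cm now-axes [ 0.19  5.59 -1.24]  final-axes [ 0.14  5.61 -1.15] rotvec [-0.9  0.1 -0.6]
```

```bash

python3 -m crank '[[-0.9,0,-0.6,0.2,1,-1.2,-1],[0,0,0,0,2,0,-1],[0,0,0,0,1.5,0,-1],[0,0,0,0,0.7,0,-1],[0,0,0,0,0,0,-1],[0,0,0,0,0,0,-1],[0,0,0,0,0,0,-1],[0,0,0,0,0,0,-1],[0,0,0,0,0,0,-1],[0,0,0,0,0,0,-1]]' 90
python3 - <<'E'
from h import *
goto(435,153,130,96.1)
E
```

```text
clock: 12.95
eef_pos: [435.4, 148.1, 160.5]
tcp_rot: [-1.566, 0.001, 1.676]
contact_force: [0.6, 0.2, -0.7]
opening: 0.109
t 12.95 pos [435.4 148.1 160.5] yaw 96.0 open 0.109 F [ 0.6  0.2 -0.7] T [ 0.01  0.02 -0.02]
  need shift cm now-axes [ 0.49  3.05 -0.03]  final-axes [ 0.49  3.05 -0.01] rotvec [-0.2 -0.1 -0.1]
```

```bash

python3 -m crank '[[0,0,0,0.5,0,0,-1],[0,0,0,0,0,0,-1],[0,0,0,0,0,0,-1],[0,0,0,0,0.7,0,-1],[0,0,0,0,0.7,0,-1],[0,0,0,0,0.4,0,-1],[0,0,0,0,0,0,-1],[0,0,0,0,0,0,-1],[0,0,0,0,0,0,-1],[0,0,0,0,0,0,-1]]' 90
python3 - <<'E'
from h import *
goto(435,153,88,96.1)
E
```

```text
clock: 13.78
eef_pos: [434.9, 154.1, 141.1]
tcp_rot: [-1.567, 0.001, 1.677]
contact_force: [1.1, -0.2, -0.4]
opening: 0.103
t 13.78 pos [434.9 154.1 141.1] yaw 96.1 open 0.103 F [ 1.1 -0.2 -0.4] T [-0.   -0.04  0.02]
  need shift cm now-axes [-0.1   5.31 -0.02]  final-axes [-0.11  5.31  0.  ] rotvec [-0.2 -0.  -0.1]
```

```bash

python3 -m crank '[[0,0,0,-0.1,1,0,-1],[0,0,0,0,1.2,0,-1],[0,0,0,0,1.2,0,-1],[0,0,0,0,1,0,-1],[0,0,0,0,0.6,0,-1],[0,0,0,0,0.4,0,-1],[0,0,0,0,0.3,0,-1],[0,0,0,0,0.2,0,-1],[0,0,0,0,0.2,0,-1],[0,0,0,0,0,0,-1]]' 90
python3 - <<'E'
from h import *
goto(435,153,88,96.1)
E
```

```text
clock: 14.62
eef_pos: [436.9, 153.3, 87.8]
tcp_rot: [-1.572, 0.0, 1.677]
contact_force: [-0.0, 0.6, -1.6]
opening: 0.106
t 14.62 pos [436.9 153.3  87.8] yaw 96.1 open 0.106 F [-0.   0.6 -1.6] T [-0.01 -0.04  0.05]
  need shift cm now-axes [-0.01 -0.02  0.19]  final-axes [-0.01 -0.02  0.19] rotvec [ 0.1 -0.  -0. ]
```

```bash

python3 -m crank '[[0,0,0,0,0.2,0.1,-1],[0,0,0,0,0.1,0,-1],[0,0,0,0,0,0,-0.3],[0,0,0,0,0,0,-0.3],[0,0,0,0,0,0,-0.3],[0,0,0,0,0,0,-0.3],[0,0,0,0,-1,0,-0.3],[0,0,0,0,-2,0,-0.3],[0,0,0,0,-2,0,-0.3],[0,0,0,0,-1,0,-0.3]]' 90
python3 - <<'E'
from h import *
goto(504.6,160.5,150,96.1)
im=cams.grab_frame('side');crop(im,170,100,370,250,4,'pics/s5.png')
E
```

```text
clock: 15.45
eef_pos: [434.7, 152.6, 146.8]
tcp_rot: [-1.569, 0.001, 1.676]
contact_force: [1.5, 0.0, 0.1]
opening: 0.344
t 15.45 pos [434.7 152.6 146.8] yaw 96.1 open 0.344 F [1.5 0.  0.1] T [ 0.   -0.01 -0.01]
  need shift cm now-axes [ 0.05 -0.34 -7.03]  final-axes [ 0.05 -0.32 -7.04] rotvec [-0.1 -0.  -0.1]
```

View pics/s5.png

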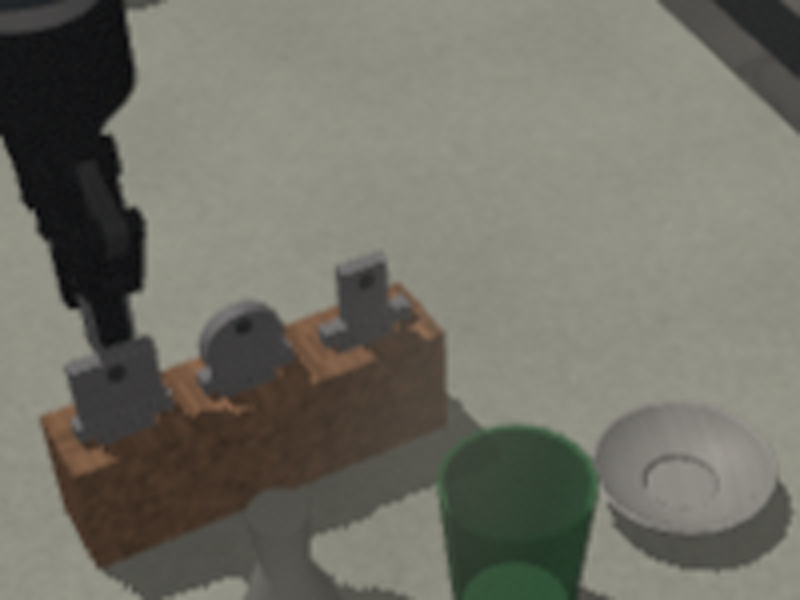

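```bash

python3 -m crank '[[0,0,0,0,0,-2.5,-0.3],[0,0,0,0,0,-3,-0.3],[0,0,0,0,0,-1.3,-0.3],[0,0,0,0,0,0,-0.3],[0,0,0,0,0,0,-0.3],[0,0,0,0,1.5,0,-0.3],[0,0,0,0,1,0,-0.3],[0,0,0,0,0,0,-0.3],[0,0,0,0,0,0,-0.3],[0,0,0,0,0,0,-0.3]]' 90
python3 - <<'E'
from h import *
goto(504.6,160.5,89,96.1)
E
```

```text
clock: 16.33
eef_pos: [500.8, 159.5, 123.1]
tcp_rot: [-1.569, 0.001, 1.677]
contact_force: [0.3, -0.0, 0.0]
opening: 0.351
t 16.33 pos [500.8 159.5 123.1] yaw 96.1 open 0.351 F [ 0.3 -0.   0. ] T [-0.01  0.01  0.03]
  need shift cm now-axes [ 0.06  3.41 -0.4 ]  final-axes [ 0.06  3.41 -0.39] rotvec [-0.1 -0.  -0. ]
```

```bash

python3 -m crank '[[0,0,0,0,1,-0.4,-0.3],[0,0,0,0,1,0,-0.3],[0,0,0,0,0.8,0,-0.3],[0,0,0,0,0.4,0,-0.3],[0,0,0,0,0,0,-0.3],[0,0,0,0,0,0,-1],[0,0,0,0,0,0,-1],[0,0,0,0,0,0,-1],[0,0,0,0,0,0,-1],[0,0,0,0,0,0,-1]]' 90
python3 - <<'E'
from h import *
goto(504.6,160.5,88,96.1)
E
```

```text
clock: 17.17
eef_pos: [505.0, 160.0, 88.7]
tcp_rot: [-1.569, 0.001, 1.677]
contact_force: [-0.1, 0.6, -0.4]
opening: 0.104
t 17.17 pos [505.  160.   88.7] yaw 96.1 open 0.104 F [-0.1  0.6 -0.4] T [0.04 0.02 0.03]
  need shift cm now-axes [0.06 0.07 0.03]  final-axes [0.06 0.07 0.03] rotvec [-0.1  0.  -0. ]
```

```bash

python3 -m crank '[[0,0,0,0,-2,0,-1],[0,0,0,0,-3.5,0,-1],[0,0,0,0,-3.5,0,-1],[0,0,0,0,-3,0,-1],[0,0,0,-2,-2,0.5,-1],[0,3,0,-3.9,0,1,-1],[0,3,0,-3.9,0,1,-1],[0,3,0,-3.9,0,1,-1],[0,3,0,-3.9,0,1,-1],[0,2,0,-3.9,0,1,-1]]' 90
python3 -c "
from h import *
goto(432.8,-143,230,82.2)"
```

```text
clock: 18.0
eef_pos: [454.7, -56.2, 238.3]
tcp_rot: [-1.579, -0.001, 1.434]
contact_force: [0.2, -0.7, -1.4]
opening: 0.1
t 18.00 pos [454.7 -56.2 238.3] yaw 82.1 open 0.100 F [ 0.2 -0.7 -1.4] T [-0.   -0.07  0.01]
  need shift cm now-axes [-8.9   0.81  0.99]  final-axes [-8.9   0.83  0.99] rotvec [ 0.4 -0.1  0.1]
```

```bash

python3 -m crank '[[0.4,0,0,-3.5,0.5,0.6,-1],[0,0,0,-3,0,0.2,-1],[0,0,0,-1.2,0,0,-1],[0,0,0,0,1,0,-1],[0,0,0,0,2,0,-1],[0,0,0,0,2,0,-1],[0,0,0,0,1,0,-1],[0,0,0,0,0,0,-1],[0,0,0,0,0,0,-1],[0,0,0,0,0,0,-1]]' 90
python3 - <<'E'
from h import *
goto(432.8,-143,130,82.2)
E
```

```text
clock: 18.83
eef_pos: [432.3, -138.7, 171.3]
tcp_rot: [-1.577, 0.0, 1.423]
contact_force: [0.1, -0.1, -0.8]
opening: 0.105
t 18.83 pos [ 432.3 -138.7  171.3] yaw 81.5 open 0.105 F [ 0.1 -0.1 -0.8] T [-0.02  0.02 -0.04]
  need shift cm now-axes [-0.41  4.13 -0.09]  final-axes [-0.42  4.13 -0.11] rotvec [ 0.3 -0.7 -0. ]
```

```bash

python3 -m crank '[[0.3,-0.7,0,-0.4,0.8,-0.1,-1],[0,0,0,0,0,0,-1],[0,0,0,0,0.8,0,-1],[0,0,0,0,1,0,-1],[0,0,0,0,0.8,0,-1],[0,0,0,0,0.4,0,-1],[0,0,0,0,0,0,-1],[0,0,0,0,0,0,-1],[0,0,0,0,0,0,-1],[0,0,0,0,0,0,-1]]' 90
python3 - <<'E'
from h import *
goto(432.8,-143,87,82.2)
E
```

```text
clock: 19.67
eef_pos: [434.6, -143.1, 131.0]
tcp_rot: [-1.574, 0.001, 1.438]
contact_force: [-0.7, 0.4, -1.2]
opening: 0.103
t 19.67 pos [ 434.6 -143.1  131. ] yaw 82.4 open 0.103 F [-0.7  0.4 -1.2] T [-0.07  0.09 -0.02]
  need shift cm now-axes [-0.01  4.4   0.2 ]  final-axes [-0.02  4.4   0.18] rotvec [ 0.2  0.2 -0.1]
```

```bash

python3 -m crank '[[0.2,0,0,0,1,0.2,-1],[0,0,0,0,1,0,-1],[0,0,0,0,1,0,-1],[0,0,0,0,0.7,0,-1],[0,0,0,0,0.5,0,-1],[0,0,0,0,0.3,0,-1],[0,0,0,0,0.3,0,-1],[0,0,0,0,0.3,0,-1],[0,0,0,0,0.2,0,-1],[0,0,0,0,0.2,0,-1]]' 90
python3 - <<'E'
from h import *
goto(432.8,-143,88,82.2)
E
```

```text
clock: 20.5
eef_pos: [434.6, -143.0, 87.7]
tcp_rot: [-1.573, 0.001, 1.437]
contact_force: [-9.0, 3.4, 34.7]
opening: 0.104
t 20.50 pos [ 434.6 -143.    87.7] yaw 82.3 open 0.104 F [-9.   3.4 34.7] T [ 0.52  1.77 -0.03]
  need shift cm now-axes [-0.02 -0.03  0.18]  final-axes [-0.02 -0.03  0.18] rotvec [ 0.1  0.1 -0. ]
```

```bash

python3 -m crank '[[0,0,0,0,0,0.2,-1],[0,2,0,0,0.1,0,-1],[0,3,0,0,0.1,0,-1],[0,4,0,0,0.1,0,-1],[0,4,0,0,0.1,0,-1],[0,4,0,0,0.1,0,-1],[0,4,0,0,0.1,0,-1],[0,4,0,0,0.1,0,-1],[0,4,0,0,0.1,0,-1],[0,4,0,0,0.1,0,-1]]' 110
python3 - <<'E'
from h import *
goto(432.8,-143,88,82.2)
E
```

```text
clock: 21.33
eef_pos: [433.5, -142.7, 87.9]
tcp_rot: [-1.574, -0.001, 0.838]
contact_force: [-6.3, 3.6, 26.0]
opening: 0.105
t 21.33 pos [ 433.5 -142.7   87.9] yaw 48.0 open 0.105 F [-6.3  3.6 26. ] T [0.49 1.2  0.13]
  need shift cm now-axes [-0.07 -0.01  0.04]  final-axes [-0.04 -0.01  0.07] rotvec [  0.2 -34.2   0. ]
```

```bash

python3 -m crank '[[0,5,0,0,0.1,0,-1],[0,6,0,0,0.1,0,-1],[0,6,0,0,0.1,0,-1],[0,6,0,0,0.1,0,-1],[0,6,0,0,0.1,0,-1],[0,5,0,0,0.1,0,-1],[0,5,0,0,0.1,0,-1],[0,5,0,0,0.1,0,-1],[0,5,0,0,0.1,0,-1],[0,4,0,0,0.1,0,-1]]' 110
python3 - <<'E'
from h import *
goto(432.8,-143,88,-7.8)
E
```

```text
clock: 22.17
eef_pos: [434.2, -142.7, 87.9]
tcp_rot: [-1.572, -0.004, -0.132]
contact_force: [-5.6, 2.2, 24.0]
opening: 0.105
t 22.17 pos [ 434.2 -142.7   87.9] yaw -7.6 open 0.105 F [-5.6  2.2 24. ] T [0.46 1.07 0.28]
  need shift cm now-axes [-0.14 -0.01 -0.05]  final-axes [-0.14 -0.01 -0.05] rotvec [0.1 0.2 0.2]
```

Continue until the stop is felt.

```bash

python3 -m crank '[[0,3,0,0,0.1,0,-1],[0,3,0,0,0.1,0,-1],[0,3,0,0,0.1,0,-1],[0,3,0,0,0.1,0,-1],[0,3,0,0,0.1,0,-1],[0,3,0,0,0.1,0,-1],[0,3,0,0,0.1,0,-1],[0,3,0,0,0.1,0,-1],[0,3,0,0,0.1,0,-1],[0,3,0,0,0.1,0,-1]]' 110
python3 - <<'E'
from h import *
goto(432.8,-143,88,-7.8)
print(r.sense()['qpos'])
E
```

```text
clock: 23.0
eef_pos: [433.8, -142.9, 88.1]
tcp_rot: [-1.581, -0.005, -0.632]
contact_force: [-5.9, 5.5, 26.6]
opening: 0.108
t 23.00 pos [ 433.8 -142.9   88.1] yaw -36.2 open 0.108 F [-5.9  5.5 26.6] T [1.42 1.06 5.52]
  need shift cm now-axes [-0.07  0.02 -0.07]  final-axes [-0.1   0.01 -0.03] rotvec [  0.7 -28.4   0.1]
[-0.31308525  0.32034826  2.11261512 -0.01773935  0.7070377   0.33238559]
```

```bash

python3 -m crank '[[0,0,0,0,0,0,-1],[0,0,0,0,0,0,-1],[0,0,0,0,0,0,-1],[0,0,0,0,0,0,-1],[0,0,0,0,0,0,-1],[0,0,0,0,0,0,-0.7],[0,0,0,0,0,0,-0.3],[0,0,0,0,0,0,-0.3],[0,0,0,0,0,0,-0.3],[0,0,0,0,0,0,-0.3]]' 110
python3 - <<'E'
from h import *
goto(432.8,-143,160,-36)
E
```

```text
clock: 23.83
eef_pos: [433.5, -142.6, 87.0]
tcp_rot: [-1.586, -0.005, -0.61]
contact_force: [0.4, 0.5, -0.3]
opening: 0.351
t 23.83 pos [ 433.5 -142.6   87. ] yaw -35.0 open 0.351 F [ 0.4  0.5 -0.3] T [0.03 0.   0.09]
  need shift cm now-axes [ 0.   -7.3  -0.19]  final-axes [-0.04 -7.3  -0.07] rotvec [0.9 1.  0.3]
```

```bash

python3 -m crank '[[0,0,0,0,-1.5,0,-0.3],[0,0,0,0,-3,0,-0.3],[0,0,0,0,-3,0,-0.3],[0,0,0,0,-1.5,0,-0.3],[0,7,0,0,0,0,-0.3],[0,7,0,0,0,0,-0.3],[0,7,0,0,0,0,-0.3],[0,7,0,0,0,0,-0.3],[0,7,0,0,0,0,-0.3],[0,7,0,0,0,0,-0.3]]' 90
python3 - <<'E'
from h import *
im=cams.grab_frame('side');crop(im,190,220,390,370,4,'pics/s6.png')
im=cams.grab_frame('top');crop(im,300,120,440,300,3.3,'pics/t6.png')
goto(535.9,-156.7,160,-97.8)
E
```

```text
clock: 24.67
eef_pos: [434.1, -140.9, 181.0]
tcp_rot: [-1.575, -0.009, -1.37]
contact_force: [0.4, -1.0, -0.2]
opening: 0.347
t 24.77 pos [ 434.1 -140.9  180.9] yaw -78.3 open 0.349 F [ 0.3 -0.5  0.2] T [ 0.02 -0.02  0.  ]
  need shift cm now-axes [3.6  2.08 9.66]  final-axes [ 0.19  2.09 10.3 ] rotvec [ 0.2 19.5  0.6]
```

View pics/s6.png

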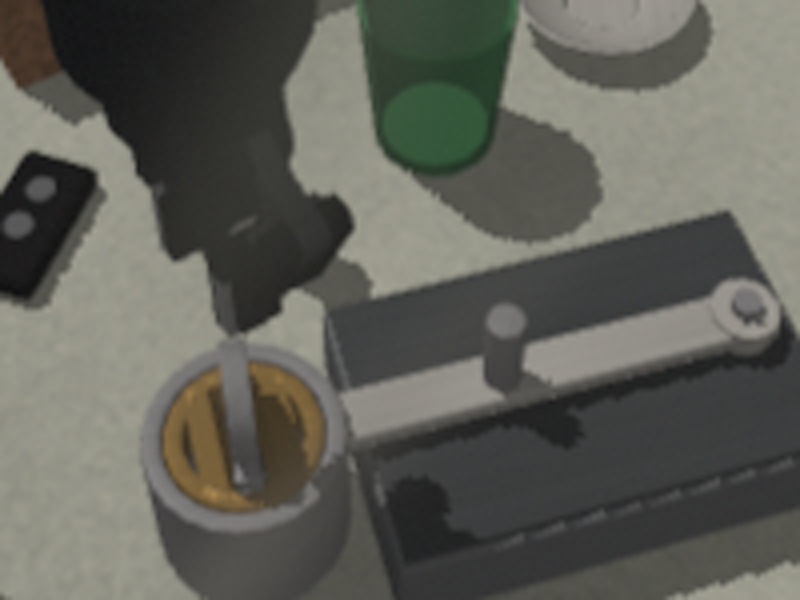

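View pics/t6.png

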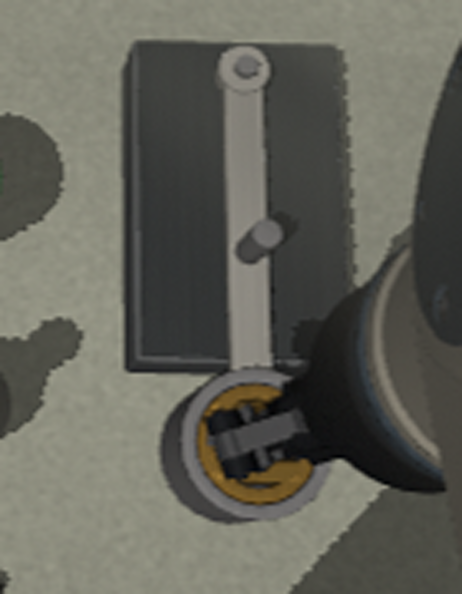

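```bash

python3 -m crank '[[0,6,0,0,0,0,-0.1],[0,6,0,0,0,0,-0.1],[0,6,0,0,0,0,-0.1],[0,0,0,0.2,0,3.5,-0.1],[0,0,0,0,0,3.5,-0.1],[0,0,0,0,0,2.5,-0.1],[0,0,0,0,0.5,0,-0.1],[0,0,0,0,1,0,-0.1],[0,0,0,0,0,0,-0.1],[0,0,0,0,0,0,-0.1]]' 60
python3 - <<'E'
from h import *
s=r.sense()
im=cams.grab_frame('wrist');cv2.imwrite('pics/w7.png',im)
im=cams.grab_frame('top');crop(im,300,120,440,300,3.3,'pics/t7.png')
goto(535.9,-156.7,86,-97.8)
E
```

```text
clock: 25.6
eef_pos: [528.9, -152.7, 162.2]
tcp_rot: [-1.576, -0.006, -1.661]
contact_force: [0.2, -0.4, -0.6]
opening: 0.454
t 25.70 pos [ 528.7 -152.7  162.5] yaw -95.2 open 0.450 F [-0.7 -0.3 -0.2] T [ 0.01  0.02 -0.  ]
  need shift cm now-axes [0.29 7.65 0.8 ]  final-axes [0.3  7.65 0.77] rotvec [0.3 2.6 0.4]
```

View pics/w7.png

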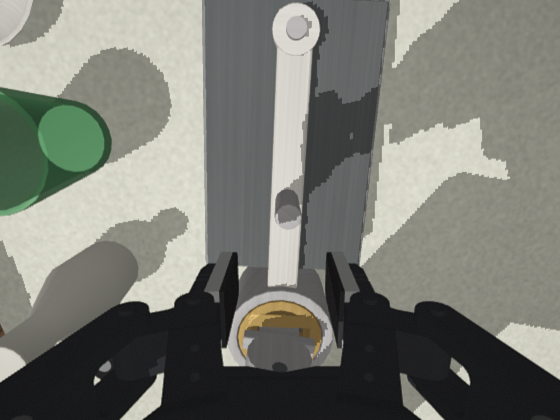

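View pics/t7.png

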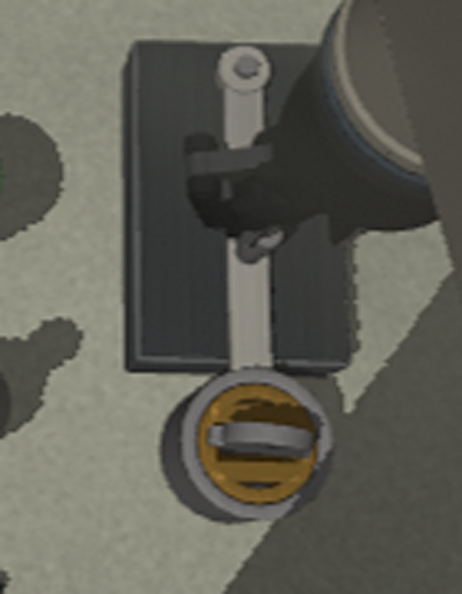

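```bash

python3 - <<'E'
from h import *
s=r.sense(); np.set_printoptions(precision=1,suppress=True)
print('pin',wcast((289,213),103,s),'hinge',wcast((296,27),71,s))
im=cv2.imread('pics/t7.png')
crop(im,180,360,345,530,4,'pics/t7c.png')
E
python3 -m crank '[[0,2.6,0,0.3,0.5,0.7,-0.1],[0,0,0,0,0.5,0,-0.1],[0,0,0,0,1,0,-0.1],[0,0,0,0,1,0,-0.1],[0,0,0,0,0,0,-0.1],[0,0,0,0,0,0,-0.1],[0,0,0,0,0,0,-0.1],[0,0,0,0,0,0,-0.1],[0,0,0,0,0,0,-0.1],[0,0,0,0,0,0,-0.1]]' 60
python3 - <<'E'
from h import *
goto(535.9,-156.7,86,-97.8)
E
```

```text
pin [ 540.5 -158.8  103. ] hinge [ 642.6 -172.4   71. ]
clock: 26.53
eef_pos: [531.7, -155.8, 131.3]
tcp_rot: [-1.577, -0.006, -1.702]
contact_force: [-0.2, -0.8, 0.9]
opening: 0.452
t 26.53 pos [ 531.7 -155.8  131.3] yaw -97.5 open 0.452 F [-0.2 -0.8  0.9] T [-0.03 -0.06  0.01]
  need shift cm now-axes [0.   4.52 0.45]  final-axes [0.03 4.53 0.43] rotvec [0.3 0.3 0.3]
```

View pics/t7c.png

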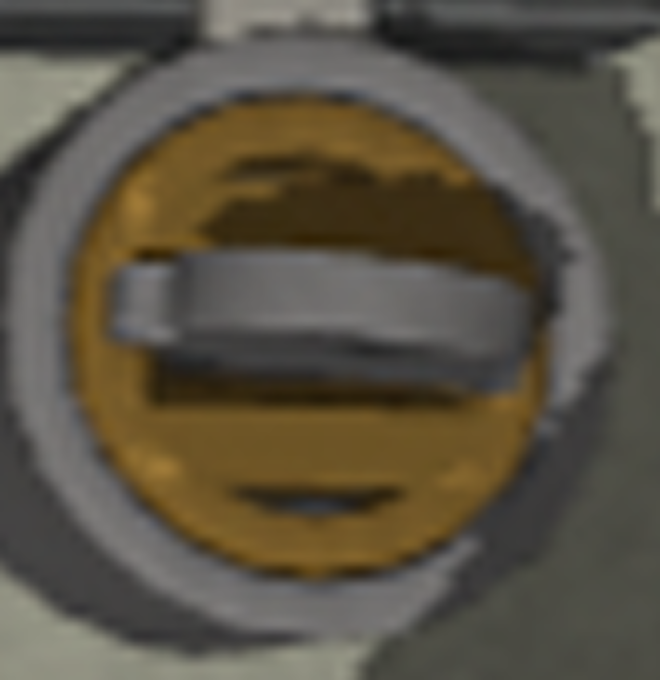

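```bash

python3 -m crank '[[0.3,0.3,0.3,0.1,0.5,0.6,-0.1],[0,0,0,0,1,0,-0.1],[0,0,0,0,1,0,-0.1],[0,0,0,0,1,0,-0.1],[0,0,0,0,0.5,0,-0.3],[0,0,0,0,0.2,0,-0.5],[0,0,0,0,0,0,-0.5],[0,0,0,0,0,0,-0.5],[0,0,0,0,0,0,-0.5],[0,0,0,0,0,0,-0.5]]' 60
python3 - <<'E'
from h import *
goto(538,-157.3,84,-97.8)
im=cams.grab_frame('side');crop(im,190,220,390,370,4,'pics/s8.png')
E
```

```text
clock: 27.37
eef_pos: [537.9, -157.8, 83.9]
tcp_rot: [-1.572, -0.0, -1.708]
contact_force: [-0.0, 0.3, -0.2]
opening: 0.249
t 27.37 pos [ 537.9 -157.8   83.9] yaw -97.9 open 0.249 F [-0.   0.3 -0.2] T [ 0.    0.04 -0.  ]
  need shift cm now-axes [-0.05 -0.01  0.01]  final-axes [-0.05 -0.01  0.01] rotvec [ 0.1 -0.1  0. ]
```

View pics/s8.png

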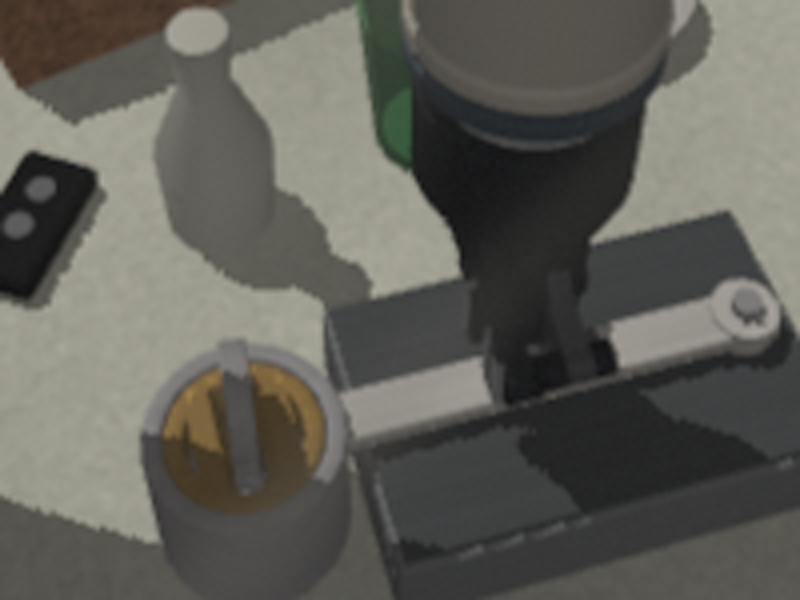

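```bash

python3 -m crank '[[0,-4,0,0.9,0,0.05,-0.5],[0,-6,0,1.1,0,0.06,-0.5],[0,-6,0,1.1,0,0.06,-0.5],[0,-6,0,1.1,0,0.06,-0.5],[0,-6,0,1.1,0,0.06,-0.5],[0,-6,0,1.1,0,0.06,-0.5],[0,-6,0,1.1,0,0.06,-0.5],[0,-6,0,1.1,0,0.06,-0.5],[0,0,0,0,0,0,-0.5],[0,0,0,0,0,0,-0.5]]' 60
python3 - <<'E'
from h import *
s=r.sense();p=s['eef_pos'][:2]-np.array([641,-171.5]);print('rad',np.hypot(*p),'ang',np.degrees(np.arctan2(p[1],p[0])), 'expected yaw+180-90')
goto(626.5,-275.5,84,-7.8)
E
```

```text
clock: 28.25
eef_pos: [558.8, -235.9, 84.8]
tcp_rot: [-1.569, 0.009, -0.87]
contact_force: [-0.0, 0.7, -0.4]
opening: 0.248
rad 104.39701241122835 ang -141.91525858544682 expected yaw+180-90
t 28.25 pos [ 558.8 -235.9   84.8] yaw -49.9 open 0.248 F [-0.   0.7 -0.4] T [ 0.01 -0.   -0.02]
  need shift cm now-axes [7.39 0.02 2.62]  final-axes [ 7.24  0.08 -3.01] rotvec [ -0.3 -42.1  -0.5]
```

```bash

python3 -m crank '[[-0.3,-4,-0.5,1.0,0,0,-0.5],[0,-6,0,1.1,0,0.06,-0.5],[0,-6,0,1.1,0,0.06,-0.5],[0,-6,0,1.1,0,0.06,-0.5],[0,-6,0,1.1,0,0.06,-0.5],[0,-6,0,1.1,0,0.06,-0.5],[0,-6,0,1.1,0,0.06,-0.5],[0,-3,0,0.8,0,0,-0.5],[0,0,0,0.5,0,0,-0.5],[0,0,0,0.5,0,0,-0.5]]' 60
python3 - <<'E'
from h import *
s=r.sense();p=s['eef_pos'][:2]-np.array([641,-171.5]);print('rad',np.hypot(*p),'ang',np.degrees(np.arctan2(p[1],p[0])))
goto(626.5,-275.5,84,-7.8)
im=cams.grab_frame('side');crop(im,250,220,450,370,4,'pics/s9.png')
E
```

```text
clock: 29.08
eef_pos: [629.6, -272.8, 83.4]
tcp_rot: [-1.573, 0.025, -0.12]
contact_force: [-3.7, -1.2, 1.2]
opening: 0.251
rad 101.94851421566644 ang -96.39990777708746
t 29.08 pos [ 629.6 -272.8   83.4] yaw -6.9 open 0.251 F [-3.7 -1.2  1.2] T [-0.31  0.64  0.05]
  need shift cm now-axes [-0.28 -0.05 -0.3 ]  final-axes [-0.27 -0.06 -0.31] rotvec [ 0.1  0.9 -1.4]
```

View pics/s9.png

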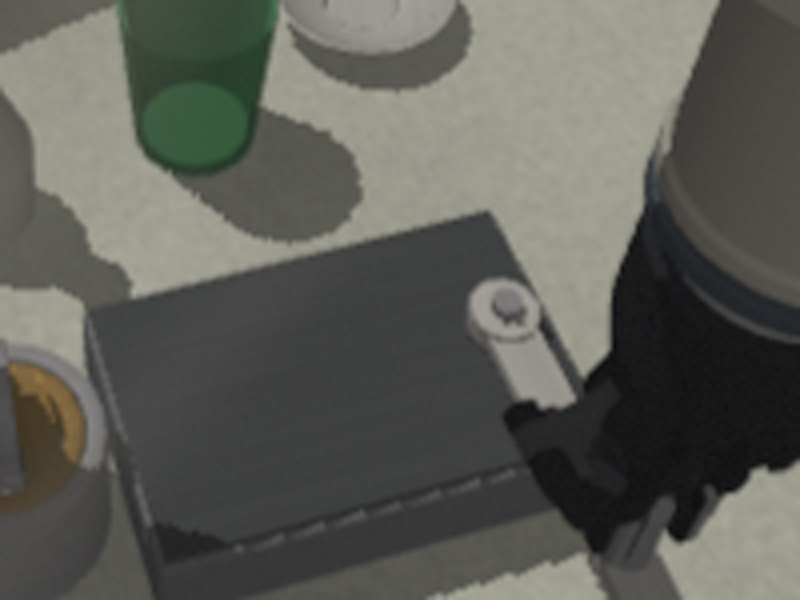

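```bash

python3 -m crank '[[0,0,0,0.4,0,-0.1,-0.5],[0,0,0,0.4,0,0,-0.5],[0,0,0,0.4,0,0,-0.5],[0,0,0,0.5,0,0,-0.5],[0,0,0,0.5,0,0,-0.5],[0,0,0,0.5,0,0,-0.5],[0,0,0,0.5,0,0,-0.5],[0,0,0,0.5,0,0,-0.5],[0,0,0,0.5,0,0,-0.5],[0,0,0,0.5,0,0,-0.5]]' 60
python3 - <<'E'
from h import *
s=r.sense();p=s['eef_pos'][:2]-np.array([641,-171.5]);print('rad',np.hypot(*p),'ang',np.degrees(np.arctan2(p[1],p[0])))
goto(626.5,-275.5,84,-7.8)
E
```

```text
clock: 29.97
eef_pos: [629.5, -272.9, 81.7]
tcp_rot: [-1.568, 0.123, -0.15]
contact_force: [-21.7, 1.3, 15.3]
opening: 0.251
rad 102.03467820438627 ang -96.47157535500094
t 29.97 pos [ 629.5 -272.9   81.7] yaw -8.6 open 0.251 F [-21.7   1.3  15.3] T [ 0.13  3.38 -0.02]
  need shift cm now-axes [-0.28 -0.2  -0.3 ]  final-axes [-0.26 -0.23 -0.3 ] rotvec [-0.2 -0.8 -7. ]
```

```bash

python3 -m crank '[[0,0,-3,-0.2,-0.2,0,-0.45],[0,0,-3,0,0,0,-0.4],[0,0,-1,0,0,0,-0.3],[0,0,0,0,0,0,-0.3],[0,0,0,0,-1,0,-0.3],[0,0,0,0,-2,0,-0.3],[0,0,0,0,-3,0,-0.3],[0,0,0,0,-3,0,-0.3],[0,0,0,0,-2,0,-0.3],[0,0,0,0,0,0,-0.3]]' 60
python3 - <<'E'
from h import *
goto(500,-300,230,-7.8)
im=cams.grab_frame('top');crop(im,300,120,460,300,3.3,'pics/t10.png')
im=cams.grab_frame('side');cv2.imwrite('pics/s10.png',im)
E
```

```text
clock: 30.8
eef_pos: [628.5, -269.7, 202.1]
tcp_rot: [-1.565, -0.003, -0.172]
contact_force: [0.6, 0.1, -0.4]
opening: 0.35
t 30.80 pos [ 628.5 -269.7  202.1] yaw -9.8 open 0.350 F [ 0.6  0.1 -0.4] T [-0.05  0.01 -0.  ]
  need shift cm now-axes [-12.14  -2.85  -5.16]  final-axes [-12.32  -2.79  -4.74] rotvec [-0.3 -2.   0.2]
```

View pics/t10.png

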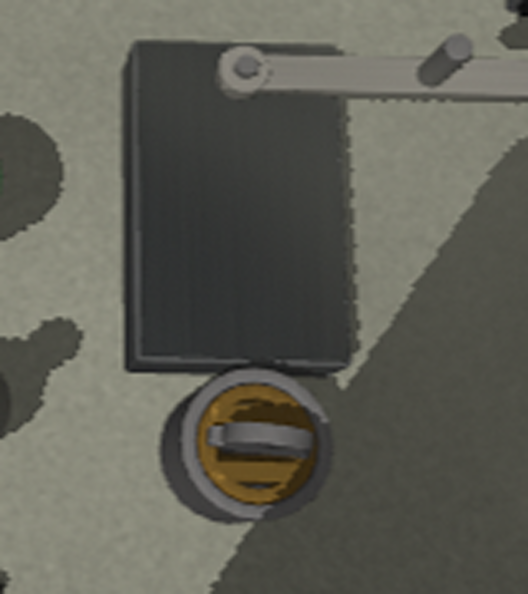

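View pics/s10.png

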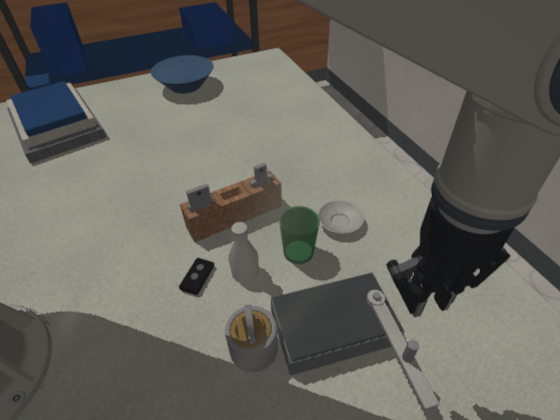

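```bash

python3 - <<'E'
from h import *
np.set_printoptions(precision=1,suppress=True)
T=lambda x,y:(300+x/3.3-.35,120+y/3.3-.35)
pin=cast('top',T(459,46),103);h=cast('top',T(243,71),71)
print(pin,h)
pinB=np.array([536.4,-157.5]);
# bar edges on top face z=63
a=cast('top',T(265,54),63);b=cast('top',T(510,59),63);a2=cast('top',T(262,91),63);b2=cast('top',T(510,97),63)
for u,v in((a,b),(a2,b2)):d=v-u;print('bar dir',np.degrees(np.arctan2(d[1],d[0])),'shut 172.3')
d=(a+b+a2+b2)/4-h
# slot edge of plug
p=cast('top',T(217,461),70);q=cast('top',T(295,460),70);d=q-p;print('plug edge',p,q,np.degrees(np.arctan2(d[1],d[0])))
im=cv2.imread('pics/s10.png');crop(im,215,290,290,375,7,'pics/s10c.png')
# predicted bow-top pixel if home (z 114.5)
print(proj('side',[432.8,-143,114.5]),proj('side',[432.8,-143,70]))
E
```

```text
[ 626.  -275.4  103. ] [ 636.7 -168.8   71. ]
bar dir -97.69417145454133 shut 172.3
bar dir -97.9075513120845 shut 172.3
plug edge [ 425.3 -120.2   70. ] [ 421.3 -160.6   70. ] -95.62650742444023
[248.1 313.3] [250.3 328.4]
```

View pics/s10c.png

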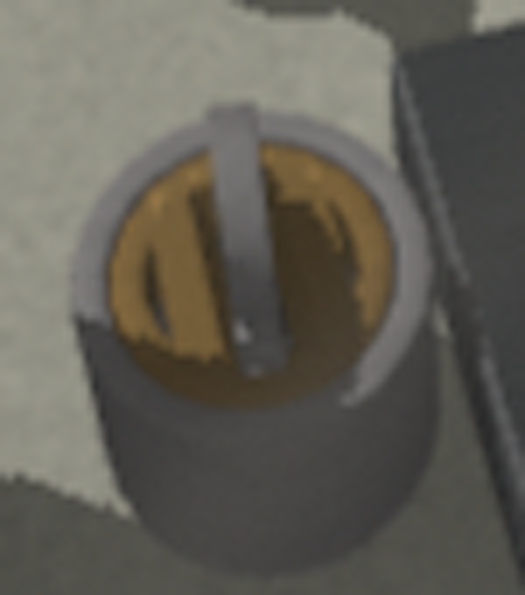

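```bash

python3 -m crank '[[0,-2,0,-2,-2,1,-0.3],[0,0,0,-3.6,-1,1.5,-0.3],[0,0,0,-3.6,0,1.5,-0.3],[0,0,0,-3.6,0,1.5,-0.3],[0,0,0,-3.6,0,1.5,-0.3],[0,0,0,-3.2,0,1.4,-0.3],[0,0,0,-1,0,0.5,-0.3],[0,0,0,0,0,0,-0.3],[0,0,0,0,0,0,-0.3],[0,0,0,0,0,0,-0.3]]' 60
python3 - <<'E'
from h import *
np.set_printoptions(precision=1,suppress=True)
goto(432.8,-143,230,-7.8)
s=r.sense();im=cams.grab_frame('wrist');cv2.imwrite('pics/w11.png',im)
u,v=[int(round(k)) for k in (290,195)]
crop(im,210,120,380,270,4,'pics/w11c.png')
E
```

```text
clock: 31.73
eef_pos: [422.3, -144.8, 217.9]
tcp_rot: [-1.56, 0.021, -0.14]
contact_force: [1.0, -0.5, -0.3]
opening: 0.348
t 31.73 pos [ 422.3 -144.8  217.9] yaw -8.0 open 0.348 F [ 1.  -0.5 -0.3] T [-0.  -0.1  0. ]
  need shift cm now-axes [ 1.  -1.2  0.3]  final-axes [ 1.  -1.2  0.3] rotvec [-0.6 -0.2 -1.2]
```

View pics/w11c.png

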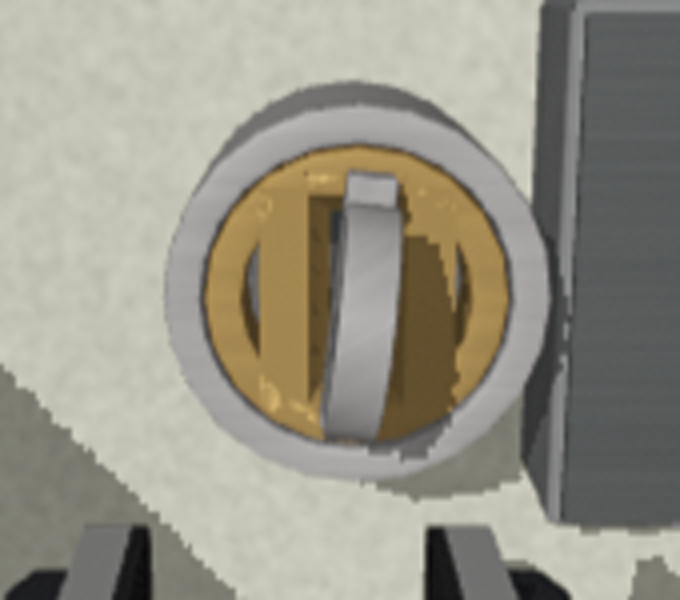

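```bash

python3 - <<'E'
from h import *
s=r.sense()
W=lambda x,y:(210+x/4-.375,120+y/4-.375)
for n,a,b,z in [('flare edge',(308,195),(308,408),70),('outer edge',(259,232),(261,380),70),('box end lid',(585,12),(568,520),50),('key bow top',(345,210),(325,438),114.5),('key bow r',(402,210),(381,440),114.5)]:
    p=wcast(W(*a),z,s);q=wcast(W(*b),z,s);d=q-p;print(n,p.round(1),q.round(1),np.degrees(np.arctan2(d[1],d[0])).round(1),np.hypot(*d[:2]).round(1))
E
```

```text
flare edge [ 428.1 -121.1   70. ] [ 422.  -165.8   70. ] -97.8 45.0
outer edge [ 417.2 -127.3   70. ] [ 413.1 -158.4   70. ] -97.5 31.4
box end lid [489.9 -94.   50. ] [ 476.5 -206.5   50. ] -96.8 113.3
key bow top [ 435.2 -117.9  114.5] [ 426.4 -158.   114.5] -102.3 41.1
key bow r [ 444.8 -119.2  114.5] [ 436.2 -159.7  114.5] -101.9 41.4
```

```bash

python3 - <<'E'
from h import *
s=r.sense();np.set_printoptions(precision=1,suppress=True)
def tray(name,px):
    a=cast(name,px,0);b=cast(name,px,100);return a,(b-a)
def tri(o1,d1,o2,d2):
    d1=d1/np.linalg.norm(d1);d2=d2/np.linalg.norm(d2)
    A=np.stack([d1,-d2],1);t=np.linalg.lstsq(A,o2-o1,rcond=None)[0]
    p,q=o1+t[0]*d1,o2+t[1]*d2;return (p+q)/2,np.linalg.norm(p-q)
W=lambda x,y:(210+x/4-.375,120+y/4-.375)
# t7c: crop of t7 from (180,360) x4 ; t7: crop from (300,120) x3.3
T=lambda x,y:(300+(180+x/4)/3.3-.35,120+(360+y/4)/3.3-.35)
print('shoulder end',tri(*wray(W(371,173),s),*tray('top',T(113,300))))
print('plug ctr ref',tri(*wray(W(357,296),s),*tray('top',T(310,335))))
im=cams.grab_frame('side');S=lambda x,y:(215+x/7-.43,290+y/7-.43)
print('shoulder near end side/top', tri(*tray('side',S(262,372)),*tray('top',T(517,385))))
E
```

```text
shoulder end (array([ 440.9, -121.1,   54. ]), np.float64(1.4574463897131067))
plug ctr ref (array([ 434.8, -154.4,   23.2]), np.float64(1.272204342458778))
shoulder near end side/top (array([ 424.4, -167.5,   73.5]), np.float64(4.34449716507323))
```

```bash

python3 - <<'E'
from h import *
u=np.array([np.cos(np.radians(-102)),np.sin(np.radians(-102)),0])
n=np.array([-u[1],u[0],0])
for zc in (92,97,102):
    c=np.array([433.5,-142.,zc])
    P=[proj('side',c+22.5*(np.cos(t)*u+np.sin(t)*np.array([0,0,1]))+e*n) for t in np.linspace(0,2*np.pi,180) for e in(-5,5)]
    S=[proj('side',c+a*26*u+np.array([0,0,zz])+e*n) for a in(-1,1) for zz in(-22,-12) for e in (-5,5)]
    Q=np.array(P);print(zc,'disc rows',((Q[:,1].min()-290)*7).round(),((Q[:,1].max()-290)*7).round(),'shoulder',((np.array(S)[:,1].min()-290)*7).round(),((np.array(S)[:,1].max()-290)*7).round())
E
```

```text
92 disc rows 102.0 326.0 shoulder 133.0 378.0
97 disc rows 90.0 315.0 shoulder 121.0 367.0
102 disc rows 77.0 303.0 shoulder 109.0 356.0
```

```bash
python3 -c "
from rig import r,order
s=r.sense();print(s['clock'],s['contact_force'])
print(order.sign_off())"
```

```text
31.8333 [-0.19845414 -0.63868187  0.36921931]
the job is handed in; nothing more can be done
None
```

The lock is open with the round-bowed key, that key is still in it, and the locking bar is swung out to its stop. I handed the job in at 31.8 s of the 72 s allowed.

- **Square-bowed key:** I tried this one first. It jammed (3.7 N m, with the wrist turned about 31°), so I turned it back and put it upright in its slot in the stand.
- **Round-bowed key:** It went fully home and turned the lock freely until the stop stopped it. I never had to move the narrow-bowed key.
- **Bar:** I swung it by its pin until it would move no further (22 N, no motion).

**Last checks:**
- **Lock:** the wrist view puts the plug 90° round from its start. A rougher reading from the top camera gave about 88°.
- **Bar:** it measures 90° from shut.
- **Key height:** in the side view the key matches a fully home key, with the disc top predicted at row 102 and seen at about 104. Working out the same height from the wrist and top cameras together failed its own reference check, because those two views are nearly parallel, so I ignored it.
- **Key angle:** the key sits about 4° skewed in the slot, which is its play.
- **Other objects:** the tumbler, vase, dish and fob look unmoved and the other two keys stand upright. I judged these by eye.
- **Robot:** the gripper is clear of everything, with no contact force.

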